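# Hang the kiln door on its pintles and close it

## Task

The small enamelling kiln has its door off, parked upright between two bricks. Hang the door back on the kiln: hold it open, lower it so that both hinge knuckles drop over their two pins together and sit fully down on the brackets, let go, then swing the door fully shut. The hinge leaf has been reset in its slots, so find the pins by feel and go gently: never force, slam or drop the door on the kiln, and leave the jar, the pot of files and the brass block where they stand.

Things in the scene. Friction and masses are not known exactly. Their poses are not given: they have to be found in the camera images.
- kiln: fixed grey bench kiln, 250 deep, 290 wide, 258 mm high. Origin: on the bench, in the plane of the front face, under the middle of the mouth. x runs into the case (front looks along -x), y to the hinge side, z up. Case: y -165 (controls) to +125, face at x = 0. A 4 mm thick, 144 mm square white gasket rings the mouth (centre z = 140 mm): the shut door rests on it
- bracket_low (a point): where the lower hinge pin's foot would be with the hinge leaf at the inner end of its slots (kiln frame -18.5, 89, 72 mm). The leaf, with both pins, is bolted firmly 4 to 24 mm farther out along the kiln's +y (unmeasured); x and z are true. The 8 mm pin points up from a 6 mm thick bracket, whose top is at this height, and ends 18 mm higher, chamfered 0.6 mm
- bracket_up (a point): the same point for the upper pin (kiln frame -18.5, 89, 192 mm), 120 mm straight above; like pin and bracket, same outward shift. Brackets reach 8 mm beyond the pin axis, so the upper one overhangs the lower pin: bring the door in level from the front, knuckles 20 to 60 mm above their brackets, then lower. A knuckle beside its pin can also go down: felt sideways, it is free one way
- door: loose grey door, 26 mm thick (x), 170 wide (y), 190 high (z), 0.47 to 0.66 kg. Origin: middle of the lower edge, mid thickness. Outer face looks along -x and bears a wooden knob (28 mm wide, 30 mm proud, at y = -62, z = 100) and peephole; inner face white; y to the knuckle edge. Shut, it has the kiln's axes, origin at z = 44 mm. It stands upright on the bench at the start
- door_top (a point): middle of the door's top edge (door frame 0, 0, 190 mm): place to grip, across the 26 mm thickness, straight from above, near the middle of the width where it balances; both faces are free there down to the knob and, hung, while the door stands well open
- knuckle_low (a point): centre of the lower end of the door's lower knuckle (door frame 0, 103, 28 mm): an upright tube 19 mm outside, 10.4 mm bore, open at both ends, 16 mm high, on a strap beyond the knuckle edge. Seated, this end rests on its bracket and the pin stands in the bore with 1.2 mm play all round
- knuckle_up (a point): centre of the lower end of the door's upper knuckle (door frame 0, 103, 148 mm), 120 mm straight above the lower one, same tube. Hung, the door turns about this line, freely, opening clockwise seen from above (negative yaw from the kiln's), from shut to beyond 120 degrees; it stays where left and leans up to 2 degrees in the play
- free_edge (a point): middle of the door's free edge, oppopoint the knuckles (door frame 0, -85, 95 mm); 188 mm from the hinge line. Shut: 18.5 mm in front of the kiln's face (kiln x = -18.5 mm)
- bricks: two pale bricks, each 114 x 110 x 64 mm high, fixed, with a 36 mm slot between them in which the door stands on the bench. Origin: on the bench, middle of the slot; the slot runs along y, the bricks lie to either side in x
- jar: bystander: glass jar with blue lid, 64 mm across, 75 mm high; origin under its middle
- pot: bystander: terracotta pot with files and brushes, 64 mm across, 85 mm high, the tools to 150 mm; origin under its middle
- dapping_block: bystander: brass dapping block, 50 mm cube; origin under its middle

How it is judged:
By the outcome, as a careful person would: the job done as asked, in the order asked, and still so for the second after the job is handed in, with the robot touching nothing.
It also fails if it takes over 64 s, if anything falls off the work surface, if the arm or the gripper's body presses on something with over 40 N, if the wrist force passes 120 N, or if a joint passes its speed limit or range.

## Robot

A 6-joint arm with a two-finger parallel gripper is mounted at the origin on the work surface. World frame = base frame: x ahead of the robot, y to its left, z up, the work surface at z = 0. Lengths are in m, angles in rad, forces in N, time in s.
With the tool pointing down it reaches from about 0.3 to 0.775 m from the base axis. Payload 14.6 kg.
Tool frame: the origin (TCP) lies at the very end of the fingers, on their centre line; the grasp point (between the pads) lies 19 mm behind it; z points along the fingers, y is the line along which they close (so a half turn about z gives the same grasp; the last joint's range is limited). The gripper opens to 94 mm and grips with 3 to 60 N. Pads are 16 mm wide; open, the fingers measure 119 mm over their backs; the gripper's body (75 mm by 177 mm) begins 78 mm behind the grasp point.
Start: joints at [1.086, 0.3, 1.521, -0, 1.321, -0.067], TCP at [0.223, 0.503, 0.205] pointing down, gripper open.
Joint ranges: [-3.03, 3.03], [-0.79, 2.21], [0.23, 2.52], [-1.04, 4.18], [0, 3.07], [-2.55, 2.55]. Speed limits (rad/s): [2.22, 2.22, 2.57, 3.14, 3.14, 3.14].

## Interface

Orientations are given as [roll, pitch, yaw] about the fixed x, y, z axes, in that order (R = Rz(yaw) Ry(pitch) Rx(roll)).
In Python, from station import ctrl, cams gives the robot as it stands. The module is installed in compiled form; this text tells all that it offers.
- The arm moves only by the tool arm_command, never from a script. Its argument "plan" is a list that holds one entry, the list of rows, each a list of 7 numbers: the shift along the tool's x, y, z in a scale on which 1.0 is 600 mm, then the turn, a rotation vector about the tool's x, y, z in fractions of the full range, 1 being pi rad, then the closure, from -1 (fully open) to 1 (shut). A call has 1 to 12 rows; each row is the pose to reach, as a shift and turn from the pose commanded when the call began, along the tool's axes at that moment; what a row does not reach only later rows make up. A row lasts 1/10 s, in which the tool goes at most 50 mm and 8.59 degrees, less where a joint would pass 70% of its speed; a pose out of reach is approached as far as the arm can. A call with a gripper value outside its range is refused whole. The fingers move at their own pace and stop on an object; "squeeze" is the grip in N (left out, the last holds). Time passes only in rows, so rows that repeat a pose let the fingers close. It gives the time, the measured TCP pose, the force, the opening and the grip force at its end, in the units of the state.
- ctrl.get_obs(): the state, without advancing time (a new reading comes with each control period).
- cams.camera(name): name is "scene" or "top"; returns (picture, depth): 400x640x3 uint8, blue, green, red; 400x640 float32, m along the optical axis (not along the pixel's ray), 0 where there is no reading.
- cams.camera_info(name): a dict with "fx", "fy", "cx", "cy" (pixels), "world_to_cam" (4x4, takes a point from world to camera coordinates). Camera axes: x right, y down, z forward; pixel columns grow to the right and rows downward; lengths in m; the calibration is good to about 2 mm. A picture is of the moment at which its call begins. camera_info takes no time and is no camera call.
- ctrl.hand_in(): hands the job in; it is judged then, once.
The state is a dict: "time_s": time; "qpos": joint angles; "joint_vel": joint speeds; "tau": joint torques, N m; "ee_pos": TCP position; "eef_rot": TCP orientation; "force": force on the tool from outside, world axes, zero at the start; "moment": the same for the moment, N m; "grip_width": finger opening in m; "grip_force": force on a finger pad.
Only numpy, scipy, OpenCV 4.12 (cv2) and the standard library are available. Lean on these libraries where they do the work, as an engineer would, in place of code of your own. Each camera call takes 0.05 s, during which the arm holds its last target. There are 200 camera calls.

## Working session

There is one attempt and no reset: what is moved stays moved. The work goes in short steps, Python scripts to look and compute and a tool call to move; the robot and the scene stay as the last step left them, time stands still between calls to the robot, and variables do not carry over. Pictures are saved under pics/ and viewed, at most 10 in all, crops included, and the job is handed in when it is done.

Besides the shell and the picture viewer there is one more tool, called as name(argument=value, ...), one argument or row to a line, values as JSON. arm_command: Moves the arm, as the interface text tells. Its arguments: {"type":"object","properties":{"plan":{"type":"array"},"squeeze":{"type":"number"}},"required":["plan"]}

```bash
mkdir -p pics
cat > h.py <<'E'
import numpy as np, cv2
from station import ctrl, cams
def shot(n,tag):
    p,d=cams.camera(n); i=cams.camera_info(n)
    cv2.imwrite(f'pics/{tag}.png',p); np.save(f'pics/{tag}.npy',d)
    v,u=np.mgrid[:400,:640]
    c=np.stack([(u-i['cx'])/i['fx']*d,(v-i['cy'])/i['fy']*d,d,np.ones_like(d)],-1)
    w=(c@np.linalg.inv(i['world_to_cam']).T)[...,:3]; w[d==0]=np.nan
    return p,d,w
E
python3 - <<'E'
from h import *
for n in('scene','top'):
    p,d,w=shot(n,n+'0'); np.save(f'pics/{n}0w.npy',w); print(cams.camera_info(n))
o=ctrl.get_obs(); print(o)
E
```

```text
{'fx': 400.51894891402134, 'fy': 400.51894891402134, 'cx': 314.31832107962873, 'cy': 204.55520285115793, 'world_to_cam': array([[-0.23865634,  0.9710654 ,  0.00866812, -0.00996027],
       [ 0.53256128,  0.13833989, -0.83500932, -0.21732151],
       [-0.8120478 , -0.19466396, -0.55016753,  1.43106676],
       [ 0.        ,  0.        ,  0.        ,  1.        ]])}
{'fx': 435.82420298977405, 'fy': 435.82420298977405, 'cx': 310.78490485264047, 'cy': 200.41716440297267, 'world_to_cam': array([[ 0.00326121, -0.99934437, -0.03605831,  0.15872571],
       [-0.99869473, -0.00141685, -0.05105711,  0.59067694],
       [ 0.05097255,  0.03617775, -0.99804457,  0.87209666],
       [ 0.        ,  0.        ,  0.        ,  1.        ]])}
{'time_s': 0.1, 'qpos': array([ 1.08638327e+00,  3.00404920e-01,  1.52149895e+00,  3.49599024e-05,
        1.32068704e+00, -6.65943855e-02]), 'joint_vel': array([-0.00080459, -0.00146581, -0.00202073,  0.00114476, -0.00098572,
        0.00026218]), 'tau': array([ 1.97984897e-03, -5.32648802e+01, -3.53281760e+01,  7.09758047e-02,
        2.35779444e-02, -5.18632373e-05]), 'ee_pos': array([0.22305943, 0.50249253, 0.20495737]), 'eef_rot': array([-3.14059886e+00, -1.00217584e-04,  2.72376526e+00]), 'force': array([ 0.95039371,  0.25025224, -0.76161321]), 'moment': array([ 0.06319641,  0.00716145, -0.00897376]), 'grip_force': 0.0, 'grip_width': 0.09396278250919746}
```

View pics/scene0.png

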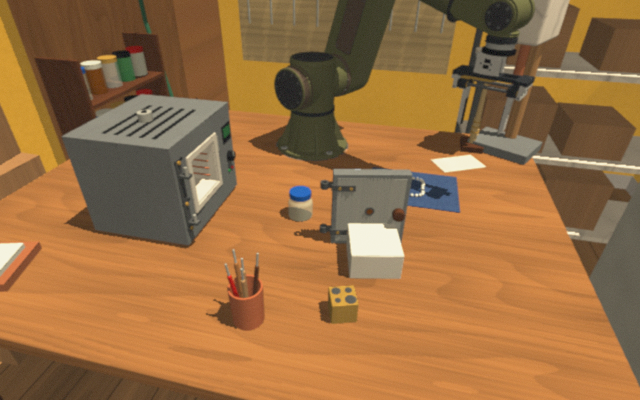

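View pics/top0.png

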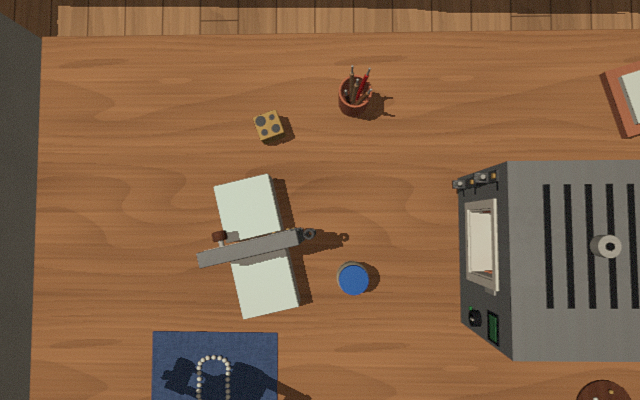

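The kiln is at the left of the scene view, with its front facing world +y and its hinge side facing +x. The door stands in the bricks with its knuckles toward the kiln, already about 90° open relative to it. In the top view the hinge hardware is at about (455–495, 180), the knuckle at (308, 234) and the door top from (198, 260) to (298, 236).

```bash
cat > m.py <<'E'
from h import *
def rect(pts): 
    r=cv2.minAreaRect((pts*1000).astype(np.float32)); return r
if __name__=='__main__':
    for n in('scene','top'):
        w=np.load(f'pics/{n}0w.npy'); print(n,'cam',-cams.camera_info(n)['world_to_cam'][:3,:3].T@cams.camera_info(n)['world_to_cam'][:3,3])
        X,Y,Z=np.moveaxis(w,-1,0)
        b=(X>.3)&(X<.9)&(abs(Y)<.15)&(Z<.01); print('bench z',np.nanmedian(Z[b]))
        r=(Y<-.13)&(abs(Z-.258)<.006)&(X>.2)&(X<.65); print('roof',r.sum(),np.nanmedian(Z[r]),rect(w[r][:,:2]))
        # roof front edge: max Y per X bin ; side edges
        P=w[r][:,:2]
        xb=np.arange(.3,.56,.005); e=[(x,P[(abs(P[:,0]-x)<.003),1].max()) for x in xb if (abs(P[:,0]-x)<.003).sum()>3]
        print('front edge',np.round(np.array(e)[::4],4).tolist())
        yb=np.arange(-.5,-.2,.01); print('hinge side edge',[(round(y,3),round(P[abs(P[:,1]-y)<.004,0].max(),4),round(P[abs(P[:,1]-y)<.004,0].min(),4)) for y in yb if (abs(P[:,1]-y)<.004).sum()>3][::3])
        t=(Y>-.05)&(Y<.3)&(abs(Z-.19)<.005)&(X>.3)&(X<.7); print('door top',t.sum(),np.nanmedian(Z[t]),rect(w[t][:,:2]))
        k=(Y>-.1)&(Y<.3)&(abs(Z-.064)<.004)&(X>.2)&(X<.8); print('bricks',k.sum(),rect(w[k][:,:2]))
    for n,(a,c,b,d),tag in(('scene',(140,145,240,245),'zs'),('top',(440,160,520,220),'zt')):
        p=cv2.imread(f'pics/{n}0.png')[c:d,a:b]; cv2.imwrite(f'pics/{tag}.png',cv2.resize(p,None,fx=6,fy=6,interpolation=cv2.INTER_CUBIC))
E
python3 m.py
python3 - <<'E'
import cv2,numpy as np
a=cv2.imread('pics/zs.png');b=cv2.imread('pics/zt.png')
c=np.zeros((600,800,3),np.uint8); a=cv2.resize(a,(400,400));b=cv2.resize(b,(400,300)); c[:400,:400]=a;c[:300,400:]=b;cv2.imwrite('pics/z.png',c)
E
```

```text
scene cam [1.27545456 0.31831342 0.60594731]
bench z -0.0005225176540188947
roof 5460 0.2571435260046274 ((445.5777893066406, -434.5680847167969), (682.4501342773438, 345.97119140625), 74.31263732910156)
front edge [[0.3, -0.6066], [0.35, -0.1368], [0.37, -0.1378], [0.39, -0.1367], [0.41, -0.1372], [0.43, -0.137], [0.45, -0.1369], [0.47, -0.1361], [0.49, -0.1361], [0.51, -0.1349], [0.53, -0.1353], [0.55, -0.1357]]
hinge side edge [(np.float64(-0.39), np.float64(0.6318), np.float64(0.3614)), (np.float64(-0.36), np.float64(0.6406), np.float64(0.3473)), (np.float64(-0.33), np.float64(0.6406), np.float64(0.3512)), (np.float64(-0.3), np.float64(0.6413), np.float64(0.352)), (np.float64(-0.27), np.float64(0.6401), np.float64(0.3513)), (np.float64(-0.24), np.float64(0.6406), np.float64(0.3522)), (np.float64(-0.21), np.float64(0.6392), np.float64(0.3512))]
door top 434 0.1891052694229916 ((508.5960388183594, 240.6651611328125), (28.39505386352539, 127.71317291259766), 13.89223575592041)
bricks 1341 ((616.833984375, 176.93930053710938), (246.15184020996094, 371.4992370605469), 88.5072937011718
[... 284 characters left out ...]
-0.1384], [0.425, -0.138], [0.445, -0.1378], [0.465, -0.1378], [0.485, -0.1371], [0.505, -0.1371], [0.525, -0.1376], [0.545, -0.1374]]
hinge side edge [(np.float64(-0.33), np.float64(0.638), np.float64(0.5751)), (np.float64(-0.3), np.float64(0.6379), np.float64(0.3493)), (np.float64(-0.27), np.float64(0.6379), np.float64(0.348)), (np.float64(-0.24), np.float64(0.6383), np.float64(0.3477)), (np.float64(-0.21), np.float64(0.6367), np.float64(0.3476))]
door top 1210 0.1897891163859612 ((506.3889465332031, 239.60008239746094), (25.99751853942871, 129.11297607421875), 13.562247276306152)
bricks 5373 ((578.2177734375, 180.66632080078125), (241.58377075195312, 444.3662414550781), 87.06549835205078)
```

View pics/z.png

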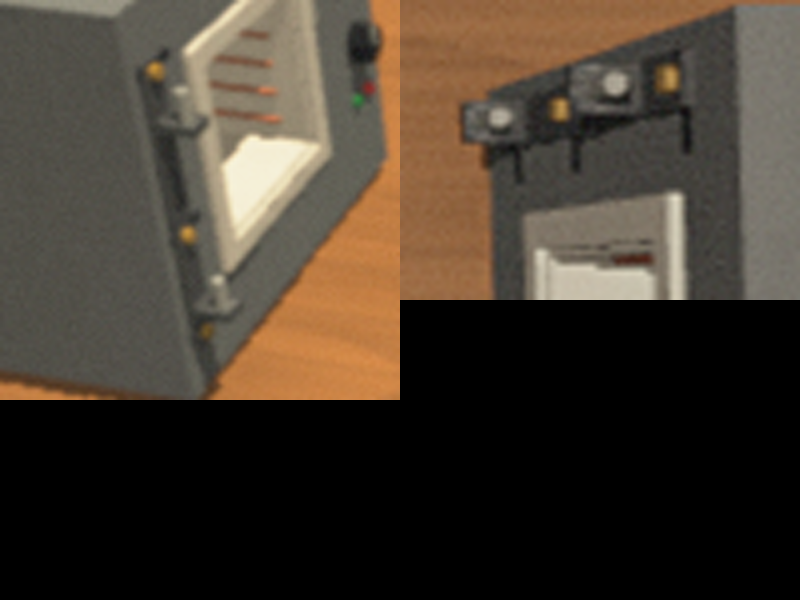

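The crop shows both pin tips: top-camera pixels about (483.4, 177) upper and (460, 183.6) lower, scene pixels about (185, 168) upper and (194.3, 215) lower.

```bash
cat > m2.py <<'E'
from h import *
def hit(n,u,v,z):
    i=cams.camera_info(n); M=np.linalg.inv(i['world_to_cam']); d=M[:3,:3]@[(u-i['cx'])/i['fx'],(v-i['cy'])/i['fy'],1]; o=M[:3,3]
    return o+d*(z-o[2])/d[2]
for n,u,l in(('top',(483.4,177),(460,183.6)),('scene',(185,168),(194.3,215))):
    print(n,'pins',hit(n,*u,.210),hit(n,*l,.090))
for n in('scene','top'):
    w=np.load(f'pics/{n}0w.npy'); X,Y,Z=np.moveaxis(w,-1,0); print(n)
    r=(Y<-.12)&(Z>.25)&(Z<.262)&(X>.33)&(X<.66); P=w[r][:,:2]
    e=np.array([(x,P[abs(P[:,0]-x)<.003,1].max()) for x in np.arange(.37,.62,.003)]); f=np.polyfit(*e.T,1); print('front edge y=',f,np.std(np.polyval(f,e[:,0])-e[:,1]))
    for s,fn in((1,np.max),(-1,np.min)):
        e=np.array([(y,fn(P[abs(P[:,1]-y)<.003,0])) for y in np.arange(-.3,-.15,.003)]); f=np.polyfit(*e.T,1); print(' side x=',f,np.std(np.polyval(f,e[:,0])-e[:,1]))
    # front face points (scene): plane
    t=(Y>.05)&(Y<.36)&(Z>.184)&(Z<.197)&(X>.4)&(X<.6); print('door top',t.sum(),cv2.minAreaRect((w[t][:,:2]*1e3).astype(np.float32)))
    q=np.array(w[t][:,:2]);c=q.mean(0);U,S,V=np.linalg.svd(q-c); print('  pca',c,np.degrees(np.arctan2(V[0,1],V[0,0])))
    k=(Y>.05)&(Y<.35)&(abs(Z-.064)<.004)&(X>.35)&(X<.7); print('bricks',k.sum(),cv2.minAreaRect((w[k][:,:2]*1e3).astype(np.float32)))
    if n=='scene':
        k=(Y>.1)&(Y<.33)&(Z>.07)&(Z<.18)&(X>.45)&(X<.56); q=w[k]; 
        print('outer face pts',k.sum(),np.median(q,0)); A=np.c_[q[:,1:],np.ones(len(q))]
        for _ in range(5):
            s=np.linalg.lstsq(A,q[:,0],rcond=None)[0]; g=abs(A@s-q[:,0])<.004; A,q=A[g],q[g]
        print('x = a y + b z + c',s,len(q))
E
python3 m2.py
```

```text
top pins [ 0.61798788 -0.1200623   0.21      ] [ 0.61829303 -0.11971924  0.09      ]
scene pins [ 0.6246732  -0.11423378  0.21      ] [ 0.62291518 -0.11456944  0.09      ]
scene
front edge y= [ 0.0076304  -0.13983978] 0.0005833478321730555
 side x= [-0.00712917  0.63818277] 0.0006956076323000819
 side x= [-0.01359987  0.347107  ] 0.0020955346949828872
door top 611 ((503.5910339355469, 261.0929260253906), (28.85883331298828, 169.9047393798828), 14.282580375671387)
  pca [0.50613423 0.26071485] 103.78744222052126
bricks 1950 ((542.3871459960938, 202.1136474609375), (323.00830078125, 170.45399475097656), 75.30689239501953)
outer face pts 2992 [0.51881843 0.25261643 0.13000949]
x = a y + b z + c [-0.22887664 -0.00465362  0.5764624 ] 2388
top
front edge y= [ 0.00847801 -0.14174135] 0.0002020825874282387
 side x= [-0.0120714   0.63475866] 0.00042122135335409696
 side x= [-0.00852012  0.34622521] 0.0004943400497596282
door top 1616 ((501.55145263671875, 259.6630554199219), (25.997669219970703, 170.5260772705078), 13.560301780700684)
  pca [0.50184539 0.25872802] -76.46657026815163
bricks 6546 ((515.6320190429688, 202.64712524414062), (264.18804931640625, 241.37811279296875), 13.554903030395508)
```

```bash
cat >> h.py <<'E'
from scipy.spatial.transform import Rotation as Ro
def pose():
    o=ctrl.get_obs(); return o['ee_pos'],Ro.from_euler('xyz',o['eef_rot'])
def rel(p1,yaw,p0=None,R0=None):
    if p0 is None: p0,R0=pose()
    s=R0.inv().apply(np.array(p1)-p0)*1e3; r=(R0.inv()*Ro.from_euler('xyz',[np.pi,0,yaw])).as_rotvec()
    return np.round(s,1),np.round(r,4)
E
python3 -c "
from h import *
print(rel([.5026,.2604,.250],1.8075)); print(rel([.5026,.2604,.150],1.8075))"
```

```text
(array([-353.7, -107.9,  -45. ]), array([-1.000e-03,  4.000e-04,  9.163e-01]))
(array([-353.7, -107.8,   55. ]), array([-1.000e-03,  4.000e-04,  9.163e-01]))
```

The manual's scale: shifts go in shares of 600 mm and turns go in shares of pi rad. Converting my numbers, -353.7 mm / 600 = -0.5895, -107.9 mm / 600 = -0.1798, 0.916 rad / 3.1416 = 0.2916.

arm_command(
  plan=[
    [[-0.05, -0.0167, -0.075, 0, 0, 0.0318, -1], [-0.5895, -0.1798, -0.075, -0.0003, 0, 0.2916, -1], [-0.5895, -0.1798, -0.075, -0.0003, 0, 0.2916, -1], [-0.5895, -0.1798, -0.075, -0.0003, 0, 0.2916, -1], [-0.5895, -0.1798, -0.075, -0.0003, 0, 0.2916, -1], [-0.5895, -0.1798, -0.075, -0.0003, 0, 0.2916, -1], [-0.5895, -0.1798, -0.075, -0.0003, 0, 0.2916, -1], [-0.5895, -0.1798, -0.075, -0.0003, 0, 0.2916, -1], [-0.5895, -0.1798, -0.075, -0.0003, 0, 0.2916, -1], [-0.5895, -0.1798, -0.075, -0.0003, 0, 0.2916, -1], [-0.5895, -0.1798, -0.075, -0.0003, 0, 0.2916, -1], [-0.5895, -0.1798, -0.075, -0.0003, 0, 0.2916, -1]],
  ],
  squeeze=40,
)

```text
time_s: 1.3
ee_pos: [0.5019, 0.2615, 0.2505]
eef_rot: [3.141, -0.001, 1.809]
force: [1.3, 0.5, -0.3]
grip_width: 0.0939
grip_force: 0.0
```

To row units: 100 mm / 600 = 0.1667, 65 mm / 600 = 0.1083.

arm_command(
  plan=[
    [[0, 0, 0.05, 0, 0, 0, -1], [0, 0, 0.1083, 0, 0, 0, -1], [0, 0, 0.1667, 0, 0, 0, -1], [0, 0, 0.1667, 0, 0, 0, -1], [0, 0, 0.1667, 0, 0, 0, 0], [0, 0, 0.1667, 0, 0, 0, 0.3], [0, 0, 0.1667, 0, 0, 0, 1], [0, 0, 0.1667, 0, 0, 0, 1], [0, 0, 0.1667, 0, 0, 0, 1], [0, 0, 0.1667, 0, 0, 0, 1], [0, 0, 0.1667, 0, 0, 0, 1], [0, 0, 0.1667, 0, 0, 0, 1]],
  ],
)

```text
time_s: 2.5
ee_pos: [0.5027, 0.2606, 0.1504]
eef_rot: [3.141, -0.0, 1.808]
force: [-0.1, -0.3, 0.1]
grip_width: 0.0333
grip_force: 0.0
```

To row units: -8 mm / 600 = -0.0133, -4 mm / 600 = -0.0067.

arm_command(
  plan=[
    [[0, 0, 0, 0, 0, 0, 1], [0, 0, 0, 0, 0, 0, 1], [0, 0, 0, 0, 0, 0, 1], [0, 0, 0, 0, 0, 0, 1], [0, 0, 0, 0, 0, 0, 1], [0, 0, -0.0067, 0, 0, 0, 1], [0, 0, -0.0133, 0, 0, 0, 1], [0, 0, -0.0133, 0, 0, 0, 1]],
  ],
)

```text
time_s: 3.3
ee_pos: [0.5028, 0.2607, 0.1589]
eef_rot: [3.14, -0.0, 1.808]
force: [0.0, -0.4, -5.4]
grip_width: 0.0261
grip_force: 40.0
```

```bash
python3 -c "
from h import *
o=ctrl.get_obs(); print(o['ee_pos'],o['eef_rot'],o['moment'],o['force'])
print(rel([.597,-.017,.234],1.8075))"
```

```text
[0.50279423 0.26066053 0.1588771 ] [ 3.14039840e+00 -4.90130661e-04  1.80782588e+00] [-0.03342522  0.03808986 -0.04257546] [ 0.04663167 -0.42961668 -5.40584495]
(array([-292. ,   26.5,  -75.2]), array([ 0.0012, -0.0005,  0.0003]))
```

To row units: -243.4 mm / 600 = -0.4057, -75.2 mm / 600 = -0.1253.

arm_command(
  plan=[
    [[0, 0, -0.0417, 0, 0, 0, 1], [0, 0, -0.0833, 0, 0, 0, 1], [0, 0, -0.1253, 0, 0, 0, 1], [-0.0333, 0.005, -0.1253, 0, 0, 0, 1], [-0.0833, 0.0133, -0.1253, 0, 0, 0, 1], [-0.15, 0.0233, -0.1253, 0, 0, 0, 1], [-0.2167, 0.0333, -0.1253, 0, 0, 0, 1], [-0.2833, 0.045, -0.1253, 0, 0, 0, 1], [-0.35, 0.055, -0.1253, 0, 0, 0, 1], [-0.3917, 0.0617, -0.1253, 0, 0, 0, 1], [-0.4057, 0.0637, -0.1253, 0, 0, 0, 1], [-0.4057, 0.0637, -0.1253, 0, 0, 0, 1]],
  ],
)

```text
time_s: 4.5
ee_pos: [0.597, 0.0323, 0.2331]
eef_rot: [3.141, -0.001, 1.806]
force: [0.4, -0.2, -5.5]
grip_width: 0.026
grip_force: 40.0
```

Run:
```python
from h import *
o=ctrl.get_obs(); print(o['time_s'],o['ee_pos'],o['eef_rot'],o['force'])
for n in('scene','top'): p,d,w=shot(n,n+'1'); np.save(f'pics/{n}1w.npy',w)
a=cv2.resize(cv2.imread('pics/scene1.png')[110:240,140:290],None,fx=4,fy=4,interpolation=3)[:600,:400]
a=cv2.imread('pics/scene1.png')[130:230,160:260]; b=cv2.imread('pics/top1.png')[150:210,410:510]
c=np.zeros((600,800,3),np.uint8); c[:400,:400]=cv2.resize(a,(400,400),interpolation=2); c[:240,400:]=cv2.resize(b,(400,240),interpolation=2)
cv2.imwrite('pics/z1.png',c)
```

```text
4.5 [0.59697211 0.03226567 0.23314901] [ 3.14144699e+00 -6.77883145e-04  1.80639288e+00] [ 0.38341494 -0.15287383 -5.49345495]
```

View pics/z1.png

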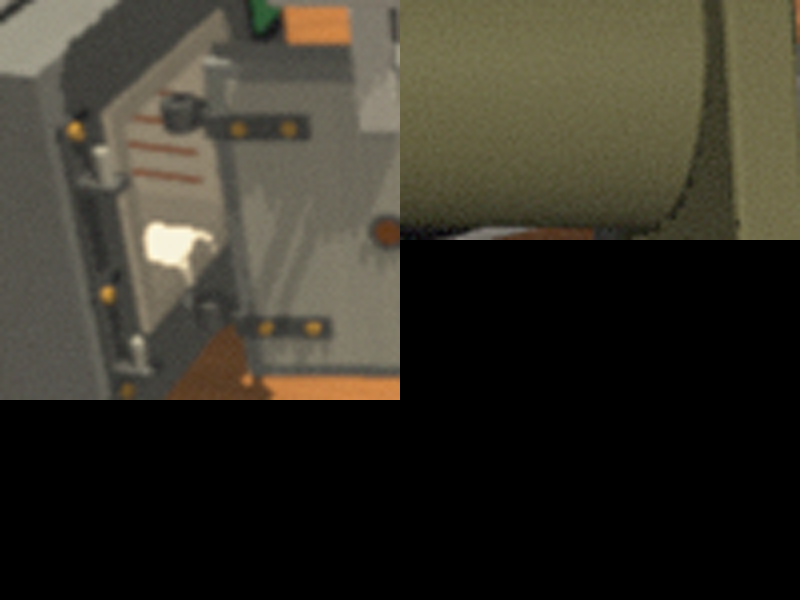

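The scene crop shows both knuckles level in front of the pins: upper knuckle about (205.8, 158), lower about (213, 205), pin tips about (185.2, 168) and (194.2, 215). The arm hides this area from the top camera.

Run:
```python
from m2 import hit
from h import *
o=ctrl.get_obs()
print('knuckles',hit('scene',205.75,158,.2387),hit('scene',213,205,.1187))
print('pins',hit('scene',185.25,168,.21),hit('scene',194.25,215,.09))
# better: subpixel segmentation by depth/world: pin points = thin things in front of face
w=np.load('pics/scene1w.npy'); X,Y,Z=np.moveaxis(w,-1,0)
for nm,z0,z1 in(('up pin',.194,.208),('low pin',.075,.089)):
    k=(X>.60)&(X<.64)&(Y>-.13)&(Y<-.10)&(Z>z0)&(Z<z1); print(nm,k.sum(),np.nanmedian(w[k],0),w[k].std(0))
t=o['ee_pos'][2]-.1504
for nm,z0 in(('up kn',t+.148),('low kn',t+.028)):
    k=(X>.60)&(X<.64)&(Y>-.085)&(Y<-.045)&(Z>z0+.002)&(Z<z0+.014); print(nm,k.sum(),np.nanmedian(w[k],0),w[k].std(0))
k=(X>.5)&(X<.66)&(Y>-.04)&(Y<.15)&(Z>t+.03)&(Z<t+.08); q=w[k];A=np.c_[q[:,1:],np.ones(len(q))]; 
for _ in range(6):
    s=np.linalg.lstsq(A,q[:,0],rcond=None)[0]; g=abs(A@s-q[:,0])<.004; A,q=A[g],q[g]
print('outer face',s,len(q),q[:,1].min(),q[:,1].max())
```

```text
top pins [ 0.61798788 -0.1200623   0.21      ] [ 0.61829303 -0.11971924  0.09      ]
scene pins [ 0.6246732  -0.11423378  0.21      ] [ 0.62291518 -0.11456944  0.09      ]
scene
front edge y= [ 0.0076304  -0.13983978] 0.0005833478321730555
 side x= [-0.00712917  0.63818277] 0.0006956076323000819
 side x= [-0.01359987  0.347107  ] 0.0020955346949828872
door top 611 ((503.5910339355469, 261.0929260253906), (28.85883331298828, 169.9047393798828), 14.282580375671387)
  pca [0.50613423 0.26071485] 103.78744222052126
bricks 1950 ((542.3871459960938, 202.1136474609375), (323.00830078125, 170.45399475097656), 75.30689239501953)
outer face pts 2992 [0.51881843 0.25261643 0.13000949]
x = a y + b z + c [-0.22887664 -0.00465362  0.5764624 ] 2388
top
front edge y= [ 0.00847801 -0.14174135] 0.0002020825874282387
 side x= [-0.0120714   0.63475866] 0.00042122135335409696
 side x= [-0.00852012  0.34622521] 0.0004943400497596282
door top 1616 ((501.55145263671875, 259.6630554199219), (25.997669219970703, 170.5260772705078), 13.560301780700684)
  pca [0.50184539 0.25872802] -76.46657026815163
bricks 6546 ((515.6320190429688, 202.64712524414062), (264.18804931640625, 241.37811279296875), 13.554903030395508)
knuckles [ 0.6229287  -0.06386059  0.2387    ] [ 0.61401974 -0.06930778  0.1187    ]
pins [ 0.6245421  -0.11373529  0.21      ] [ 0.62294317 -0.11467748  0.09      ]
up pin 25 [ 0.62202076 -0.11542086  0.20123037] [0.00196894 0.00199796 0.00416608]
low pin 22 [ 0.6220531  -0.11519988  0.08302798] [0.00216306 0.00384115 0.00419543]
up kn 81 [ 0.62732727 -0.06061623  0.24039368] [0.00512499 0.00775452 0.00341084]
low kn 64 [ 0.62642408 -0.06167205  0.12071878] [0.00533087 0.00739667 0.00363963]
outer face [-0.24600791 -0.01246765  0.62120257] 1469 -0.039943665747077195 0.11845759682643242
```

arm_command(
  plan=[
    [[-0.025, -0.0083, 0, 0, 0, 0, 1], [-0.05, -0.0167, 0, 0, 0, 0, 1], [-0.07, -0.022, 0, 0, 0, 0, 1], [-0.08, -0.022, 0, 0, 0, 0, 1], [-0.08, -0.022, 0, 0, 0, 0, 1], [-0.08, -0.022, 0.0067, 0, 0, 0, 1], [-0.08, -0.022, 0.0133, 0, 0, 0, 1], [-0.08, -0.022, 0.02, 0, 0, 0, 1], [-0.08, -0.022, 0.0267, 0, 0, 0, 1], [-0.08, -0.022, 0.03, 0, 0, 0, 1], [-0.08, -0.022, 0.03, 0, 0, 0, 1]],
  ],
)

```text
time_s: 5.7
ee_pos: [0.5953, -0.0167, 0.2151]
eef_rot: [3.141, -0.001, 1.808]
force: [-0.8, -0.1, -5.0]
grip_width: 0.0256
grip_force: 40.0
```

```bash
cat > s.py <<'E'
from h import *
def st(o=None):
    o=ctrl.get_obs(); R=Ro.from_euler('xyz',o['eef_rot']); tx=R.apply([1,0,0])
    print('t %.1f'%o['time_s'],'tcp',np.round(o['ee_pos']*1e3,2),'hinge',np.round((o['ee_pos']-.103*tx)*1e3,2),'rot',np.round(o['eef_rot'],4),'F',np.round(o['force'],1),'M',np.round(o['moment'],2),'kn low z %.2f'%((o['ee_pos'][2]-.1504+.028)*1e3),o['grip_width'].round(4))
st()
E
python3 s.py
```

```text
Traceback (most recent call last):
  File "s.py", line 5, in <module>
    st()
    ~~^^
  File "s.py", line 4, in st
    print('t %.1f'%o['time_s'],'tcp',np.round(o['ee_pos']*1e3,2),'hinge',np.round((o['ee_pos']-.103*tx)*1e3,2),'rot',np.round(o['eef_rot'],4),'F',np.round(o['force'],1),'M',np.round(o['moment'],2),'kn low z %.2f'%((o['ee_pos'][2]-.1504+.028)*1e3),o['grip_width'].round(4))
                                                                                                                                                                                                                                                       ^^^^^^^^^^^^^^^^^^^^^
AttributeError: 'float' object has no attribute 'round'
```

```bash
sed -i "s/o\['grip_width'\].round(4)/o['grip_width']/" s.py
python3 - <<'E'
from s import *
p,d,w=shot('scene','scene2'); np.save('pics/scene2w.npy',w)
a=p[145:235,165:265]; cv2.imwrite('pics/z2.png',cv2.resize(a,None,fx=6,fy=6,interpolation=cv2.INTER_CUBIC))
E
```

```text
t 5.7 tcp [595.29 -16.72 215.13] hinge [ 619.48 -116.84  215.07] rot [ 3.1413e+00 -6.0000e-04  1.8079e+00] F [-0.8 -0.1 -5. ] M [-0.05  0.07  0.01] kn low z 92.73 0.02559052938426378
```

View pics/z2.png

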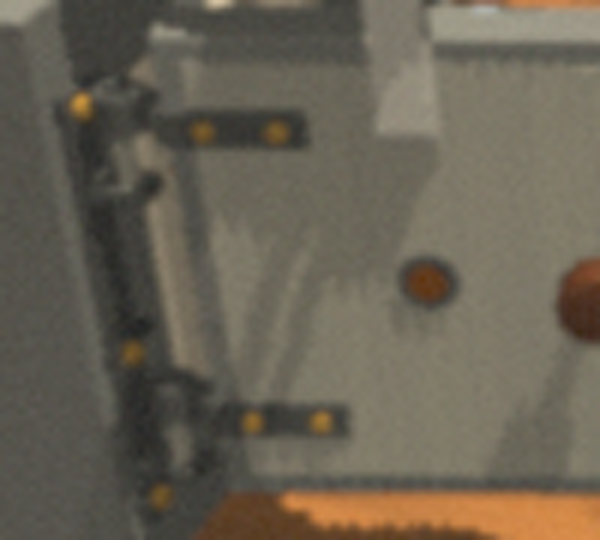

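The crop shows both pins right under the knuckles. The upper pin is at column ~125 against the knuckle centre at ~128, and the lower is ~180 against ~184, so the door needs about 1 mm more toward the kiln.

To row units: 4 mm / 600 = 0.0067, 3.5 mm / 600 = 0.0058.

arm_command(
  plan=[
    [[-0.0017, 0, 0, 0, 0, 0, 1], [-0.0017, 0, 0.0017, 0, 0, 0, 1], [-0.0017, 0, 0.0033, 0, 0, 0, 1], [-0.0017, 0, 0.005, 0, 0, 0, 1], [-0.0017, 0, 0.0058, 0, 0, 0, 1], [-0.0017, 0, 0.0067, 0, 0, 0, 1], [-0.0017, 0, 0.0067, 0, 0, 0, 1]],
  ],
)

```text
time_s: 6.45
ee_pos: [0.5956, -0.0178, 0.2115]
eef_rot: [3.141, -0.0, 1.808]
force: [-0.1, 0.3, -6.2]
grip_width: 0.0257
grip_force: 40.0
```

```bash
python3 s.py
```

```text
t 6.5 tcp [595.62 -17.79 211.48] hinge [ 619.8  -117.91  211.44] rot [ 3.1408e+00 -4.0000e-04  1.8078e+00] F [-0.1  0.3 -6.2] M [-0.09  0.    0.03] kn low z 89.08 0.02568030932420999
```

To row units: 2 mm / 600 = 0.0033, 1.4 mm / 600 = 0.0023.

arm_command(
  plan=[
    [[0, 0, 0.0012, 0, 0, 0, 1], [0, 0, 0.0023, 0, 0, 0, 1], [0, 0, 0.0033, 0, 0, 0, 1], [0, 0, 0.0033, 0, 0, 0, 1]],
  ],
)

```text
time_s: 6.85
ee_pos: [0.5956, -0.0178, 0.2094]
eef_rot: [3.141, -0.0, 1.808]
force: [0.7, 0.2, -5.4]
grip_width: 0.0258
grip_force: 40.0
```

```bash
python3 s.py
```

```text
t 6.8 tcp [595.6  -17.77 209.42] hinge [ 619.78 -117.89  209.36] rot [ 3.1409e+00 -5.0000e-04  1.8078e+00] F [ 0.7  0.2 -5.4] M [-0.09  0.07  0.01] kn low z 87.02 0.02584114928459613
```

No contact at 3 mm below tip height. I'll lower 2 mm more, then feel sideways.

To row units: 2 mm / 600 = 0.0033, 1.5 mm / 600 = 0.0025.

arm_command(
  plan=[
    [[0, 0, 0.0012, 0, 0, 0, 1], [0, 0, 0.0023, 0, 0, 0, 1], [0, 0, 0.0033, 0, 0, 0, 1], [0, 0.0008, 0.0033, 0, 0, 0, 1], [0, 0.0017, 0.0033, 0, 0, 0, 1], [0, 0.0025, 0.0033, 0, 0, 0, 1], [0, 0.0033, 0.0033, 0, 0, 0, 1], [0, 0.0033, 0.0033, 0, 0, 0, 1]],
  ],
)

```text
time_s: 7.65
ee_pos: [0.5974, -0.0174, 0.2075]
eef_rot: [3.142, -0.001, 1.807]
force: [-2.7, -1.0, -5.1]
grip_width: 0.0258
grip_force: 40.0
```

```bash
python3 s.py
```

```text
t 7.7 tcp [597.38 -17.38 207.47] hinge [ 621.53 -117.51  207.42] rot [ 3.1415e+00 -5.0000e-04  1.8075e+00] F [-2.7 -1.  -5.1] M [-0.22  0.78 -0.37] kn low z 85.07 0.025785700198112167
```

To row units: -4 mm / 600 = -0.0067, -3.5 mm / 600 = -0.0058.

arm_command(
  plan=[
    [[0, -0.0017, 0, 0, 0, 0, 1], [0, -0.0033, 0, 0, 0, 0, 1], [0, -0.0042, 0, 0, 0, 0, 1], [0, -0.005, 0, 0, 0, 0, 1], [0, -0.0058, 0, 0, 0, 0, 1], [0, -0.0067, 0, 0, 0, 0, 1], [0, -0.0067, 0, 0, 0, 0, 1]],
  ],
)

```text
time_s: 8.35
ee_pos: [0.5937, -0.0182, 0.2075]
eef_rot: [3.141, -0.0, 1.808]
force: [0.0, -1.0, -5.7]
grip_width: 0.0259
grip_force: 40.0
```

```bash
python3 s.py
```

```text
t 8.3 tcp [593.66 -18.25 207.55] hinge [ 617.85 -118.37  207.5 ] rot [ 3.1407e+00 -4.0000e-04  1.8078e+00] F [ 0.  -1.  -5.7] M [-0.04  0.01  0.05] kn low z 85.15 0.025881707829411967
```

To row units: -1.5 mm / 600 = -0.0025, -1 mm / 600 = -0.0017.

arm_command(
  plan=[
    [[0, -0.0008, 0, 0, 0, 0, 1], [0, -0.0017, 0, 0, 0, 0, 1], [0, -0.0025, 0, 0, 0, 0, 1], [0, -0.0025, 0, 0, 0, 0, 1]],
  ],
)

```text
time_s: 8.75
ee_pos: [0.5926, -0.0185, 0.2077]
eef_rot: [3.14, -0.0, 1.808]
force: [4.3, -0.1, -7.3]
grip_width: 0.0254
grip_force: 40.1
```

```bash
python3 s.py
```

```text
t 8.8 tcp [592.59 -18.55 207.68] hinge [ 616.81 -118.66  207.66] rot [ 3.1396e+00 -2.0000e-04  1.8081e+00] F [ 4.3 -0.1 -7.3] M [ 0.11 -1.09  0.52] kn low z 85.28 0.02543825256105199
```

Blocked both ways within about 3.5 mm, so the pins are in the bores. I'll centre at x≈619.3 mm and feel along the other direction.

To row units: 2.5 mm / 600 = 0.0042, 2 mm / 600 = 0.0033.

arm_command(
  plan=[
    [[0, 0.0022, 0, 0, 0, 0, 1], [0, 0.0042, 0, 0, 0, 0, 1], [0.0012, 0.0042, 0, 0, 0, 0, 1], [0.0023, 0.0042, 0, 0, 0, 0, 1], [0.0033, 0.0042, 0, 0, 0, 0, 1], [0.0033, 0.0042, 0, 0, 0, 0, 1]],
  ],
)

```text
time_s: 9.35
ee_pos: [0.5942, -0.0164, 0.2074]
eef_rot: [3.141, 0.0, 1.808]
force: [0.8, -2.6, -6.3]
grip_width: 0.0257
grip_force: 40.0
```

```bash
python3 s.py
```

```text
t 9.3 tcp [594.16 -16.37 207.44] hinge [ 618.33 -116.5   207.46] rot [3.1410e+00 2.0000e-04 1.8077e+00] F [ 0.8 -2.6 -6.3] M [-0.83 -0.24  0.04] kn low z 85.04 0.025728349435298548
```

To row units: -4 mm / 600 = -0.0067, -3.4 mm / 600 = -0.0057.

arm_command(
  plan=[
    [[-0.0017, 0, 0, 0, 0, 0, 1], [-0.0033, 0, 0, 0, 0, 0, 1], [-0.0045, 0, 0, 0, 0, 0, 1], [-0.0057, 0, 0, 0, 0, 0, 1], [-0.0067, 0, 0, 0, 0, 0, 1], [-0.0067, 0, 0, 0, 0, 0, 1]],
  ],
)

```text
time_s: 9.95
ee_pos: [0.5951, -0.0196, 0.2076]
eef_rot: [3.141, -0.001, 1.808]
force: [-1.0, 2.9, -5.9]
grip_width: 0.0258
grip_force: 40.0
```

```bash
python3 s.py
```

```text
t 9.9 tcp [595.09 -19.63 207.59] hinge [ 619.29 -119.75  207.48] rot [ 3.1407e+00 -1.1000e-03  1.8080e+00] F [-1.   2.9 -5.9] M [ 0.51  0.19 -0.02] kn low z 85.19 0.025789416070093593
```

To row units: 10.5 mm / 600 = 0.0175, 9.6 mm / 600 = 0.016.

arm_command(
  plan=[
    [[0.0017, 0.0003, 0, 0, 0, 0, 1], [0.0027, 0.0005, 0, 0, 0, 0, 1], [0.0027, 0.0005, 0.002, 0, 0, 0, 1], [0.0027, 0.0005, 0.004, 0, 0, 0, 1], [0.0027, 0.0005, 0.006, 0, 0, 0, 1], [0.0027, 0.0005, 0.008, 0, 0, 0, 1], [0.0027, 0.0005, 0.01, 0, 0, 0, 1], [0.0027, 0.0005, 0.012, 0, 0, 0, 1], [0.0027, 0.0005, 0.014, 0, 0, 0, 1], [0.0027, 0.0005, 0.016, 0, 0, 0, 1], [0.0027, 0.0005, 0.0175, 0, 0, 0, 1], [0.0027, 0.0005, 0.0175, 0, 0, 0, 1]],
  ],
)

```text
time_s: 11.15
ee_pos: [0.595, -0.0183, 0.1969]
eef_rot: [3.141, -0.0, 1.808]
force: [0.7, -0.7, -5.5]
grip_width: 0.0255
grip_force: 40.0
```

```bash
python3 s.py
```

```text
t 11.2 tcp [595.01 -18.33 196.87] hinge [ 619.19 -118.46  196.82] rot [ 3.1410e+00 -5.0000e-04  1.8078e+00] F [ 0.7 -0.7 -5.5] M [ 0.02  0.03 -0.01] kn low z 74.47 0.02545595745883704
```

Free. Now the last ~2.5 mm, slowly.

arm_command(
  plan=[
    [[0, 0, 0.0008, 0, 0, 0, 1], [0, 0, 0.0017, 0, 0, 0, 1], [0, 0, 0.0023, 0, 0, 0, 1], [0, 0, 0.003, 0, 0, 0, 1], [0, 0, 0.0037, 0, 0, 0, 1], [0, 0, 0.0037, 0, 0, 0, 1]],
  ],
)

```text
time_s: 11.75
ee_pos: [0.595, -0.0183, 0.1948]
eef_rot: [3.141, -0.0, 1.808]
force: [-0.1, 1.1, -6.8]
grip_width: 0.0259
grip_force: 40.0
```

```bash
python3 s.py
```

```text
t 11.8 tcp [595.04 -18.32 194.79] hinge [ 619.23 -118.44  194.74] rot [ 3.1408e+00 -4.0000e-04  1.8078e+00] F [-0.1  1.1 -6.8] M [-0.06  0.06 -0.01] kn low z 72.39 0.025940622034642587
```

To row units: 0.9 mm / 600 = 0.0015, 0.6 mm / 600 = 0.001.

arm_command(
  plan=[
    [[0, 0, 0.0005, 0, 0, 0, 1], [0, 0, 0.001, 0, 0, 0, 1], [0, 0, 0.0015, 0, 0, 0, 1], [0, 0, 0.0015, 0, 0, 0, 1], [0, 0, 0.0015, 0, 0, 0, 1]],
  ],
)

```text
time_s: 12.25
ee_pos: [0.5952, -0.0183, 0.1944]
eef_rot: [3.14, -0.0, 1.808]
force: [-1.7, 2.2, 1.4]
grip_width: 0.026
grip_force: 40.0
```

```bash
python3 s.py
```

```text
t 12.2 tcp [595.2  -18.26 194.41] hinge [ 619.39 -118.38  194.39] rot [ 3.1400e+00 -2.0000e-04  1.8079e+00] F [-1.7  2.2  1.4] M [-0.06  0.29 -0.13] kn low z 72.01 0.026024324316449406
```

Seated at 72.0 mm, with the brackets carrying the weight. Releasing.

To row units: 0.3 mm / 600 = 0.0005.

arm_command(
  plan=[
    [[0, 0, 0.0005, 0, 0, 0, 0.4], [0, 0, 0.0005, 0, 0, 0, 0.2], [0, 0, 0.0005, 0, 0, 0, 0], [0, 0, 0.0005, 0, 0, 0, -0.5], [0, 0, 0.0005, 0, 0, 0, -1], [0, 0, 0.0005, 0, 0, 0, -1], [0, 0, 0.0005, 0, 0, 0, -1], [0, 0, 0.0005, 0, 0, 0, -1]],
  ],
)

```text
time_s: 13.05
ee_pos: [0.5951, -0.0183, 0.1937]
eef_rot: [3.141, -0.0, 1.808]
force: [0.5, -0.6, -0.0]
grip_width: 0.0806
grip_force: 0.0
```

Run:
```python
from s import *
p,d,w=shot('scene','scene3'); np.save('pics/scene3w.npy',w)
cv2.imwrite('pics/z3.png',cv2.resize(p[100:250,90:290],None,fx=4,fy=4,interpolation=cv2.INTER_CUBIC))
```

```text
t 13.1 tcp [595.06 -18.31 193.65] hinge [ 619.25 -118.43  193.61] rot [ 3.1407e+00 -4.0000e-04  1.8078e+00] F [ 0.5 -0.6 -0. ] M [-0.08  0.06 -0.01] kn low z 71.25 0.08062199070497489
```

View pics/z3.png

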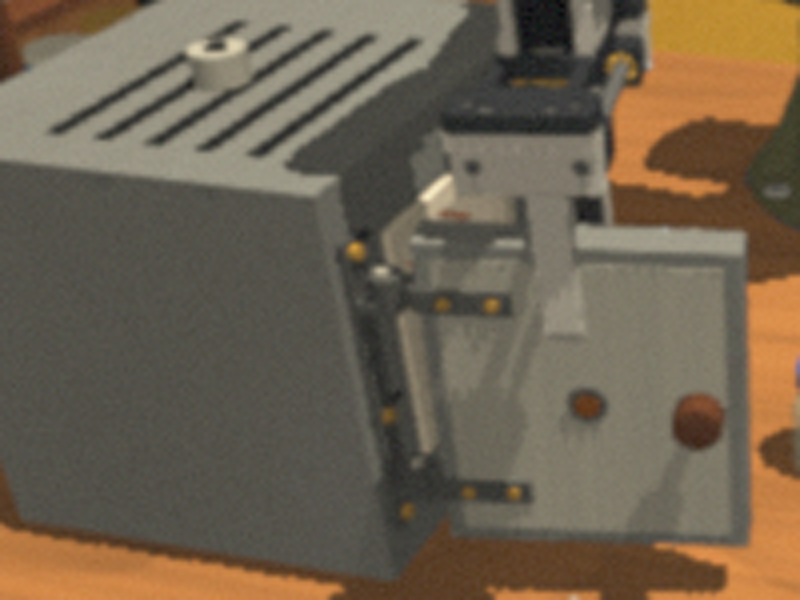

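The crop shows the door hung and level on both pins, with the upper pin tip showing above its knuckle at (380, 272). The fingers are open and clear. Next: rise, move to the outer side and close the fingers.

To row units: -70 mm / 600 = -0.1167, -68 mm / 600 = -0.1133.

arm_command(
  plan=[
    [[0, 0, -0.025, 0, 0, 0, -1], [0, 0, -0.0667, 0, 0, 0, -1], [0, 0, -0.1133, 0, 0, 0, -1], [0, 0, -0.1167, 0, 0, 0, -1], [0.0417, 0.0333, -0.1167, 0, 0, 0, 1], [0.095, 0.0833, -0.1167, 0, 0, 0, 1], [0.095, 0.0833, -0.1167, 0, 0, 0, 1], [0.095, 0.0833, -0.1167, 0, 0, 0, 1], [0.095, 0.0833, -0.1167, 0, 0, 0, 1], [0.095, 0.0833, -0.1167, 0, 0, 0, 1], [0.095, 0.0833, -0.1167, 0, 0, 0, 1], [0.095, 0.0833, -0.1167, 0, 0, 0, 1]],
  ],
)

```text
time_s: 14.3
ee_pos: [0.6301, 0.0483, 0.2639]
eef_rot: [3.14, -0.0, 1.807]
force: [-0.3, -0.4, 0.6]
grip_width: 0.0332
grip_force: 0.0
```

To row units: 67 mm / 600 = 0.1117, 50 mm / 600 = 0.0833.

arm_command(
  plan=[
    [[0, 0, 0, 0, 0, 0, 1], [0, 0, 0, 0, 0, 0, 1], [0, 0, 0, 0, 0, 0, 1], [0, 0, 0, 0, 0, 0, 1], [0, 0, 0, 0, 0, 0, 1], [0, 0, 0, 0, 0, 0, 1], [0, 0, 0.0167, 0, 0, 0, 1], [0, 0, 0.05, 0, 0, 0, 1], [0, 0, 0.0833, 0, 0, 0, 1], [0, 0, 0.1117, 0, 0, 0, 1], [0, 0, 0.1117, 0, 0, 0, 1]],
  ],
)

```text
time_s: 15.4
ee_pos: [0.6292, 0.0488, 0.1936]
eef_rot: [-3.138, -0.001, 1.808]
force: [-0.1, 0.8, 0.6]
grip_width: 0.0002
grip_force: 0.0
```

```bash
cat > sw.py <<'E'
import sys
from s import *
H=np.array([.6193,-.1184]); yk=-np.pi/2+.0085
def tgt(th,r=.160,gap=.0255,z=.197):
    yaw=yk-np.radians(th); yd=np.array([-np.sin(yaw),np.cos(yaw)]); n=-np.array([np.cos(yaw),np.sin(yaw)])
    p=H-r*yd+gap*n; return [*p,z],np.arctan2(-yd[1],-yd[0])
p0,R0=pose()
for th in map(float,sys.argv[1:]):
    s,r=rel(*tgt(th),p0,R0); print(th,s.tolist(),r.tolist())
E
python3 sw.py 84 77 74 71 68 65 62 59 56 53 50
```

```text
t 15.4 tcp [629.19  48.78 193.63] hinge [653.37 -51.34 193.49] rot [-3.1379e+00 -1.4000e-03  1.8078e+00] F [-0.1  0.8  0.6] M [0.02 0.   0.  ] kn low z 71.23 0.00018718696334881093
84.0 [-4.6, -3.8, -3.4] [-0.0037, -0.0012, 0.1238]
77.0 [-0.2, -23.1, -3.3] [-0.0036, -0.0014, 0.0016]
74.0 [0.9, -31.5, -3.3] [-0.0036, -0.0015, -0.0508]
71.0 [1.6, -40.0, -3.2] [-0.0036, -0.0016, -0.1031]
68.0 [1.8, -48.5, -3.2] [-0.0035, -0.0017, -0.1555]
65.0 [1.6, -56.9, -3.2] [-0.0035, -0.0018, -0.2079]
62.0 [1.0, -65.4, -3.1] [-0.0034, -0.0019, -0.2602]
59.0 [-0.1, -73.8, -3.1] [-0.0034, -0.002, -0.3126]
56.0 [-1.6, -82.2, -3.1] [-0.0034, -0.002, -0.3649]
53.0 [-3.6, -90.4, -3.0] [-0.0033, -0.0021, -0.4173]
50.0 [-6.0, -98.5, -3.0] [-0.0033, -0.0022, -0.4697]
```

To row units: -90.4 mm / 600 = -0.1507, -82.2 mm / 600 = -0.137, -0.417 rad / 3.1416 = -0.1327.

arm_command(
  plan=[
    [[0, -0.0167, -0.005, 0, 0, 0, 1], [0, -0.0283, -0.005, 0, 0, 0, 1], [0, -0.035, -0.005, 0, 0, 0, 1], [0.0003, -0.0417, -0.005, 0, 0, -0.0032, 1], [0.0015, -0.0525, -0.005, 0, 0, -0.0159, 1], [0.0027, -0.0667, -0.005, 0, 0, -0.0328, 1], [0.003, -0.0808, -0.005, 0, 0, -0.0493, 1], [0.0027, -0.095, -0.005, 0, 0, -0.0662, 1], [0.0017, -0.109, -0.005, 0, 0, -0.0828, 1], [0, -0.123, -0.005, 0, 0, -0.0996, 1], [-0.0027, -0.137, -0.005, 0, 0, -0.1162, 1], [-0.006, -0.1507, -0.005, 0, 0, -0.1327, 1]],
  ],
)

```text
time_s: 16.6
ee_pos: [0.5428, 0.024, 0.2]
eef_rot: [3.14, 0.0, 2.228]
force: [1.0, -0.3, 0.2]
grip_width: 0.001
grip_force: 0.1
```

```bash
python3 sw.py 53 50 47 44 41 38 35 32 29 26 23 20 17
```

```text
t 16.6 tcp [542.85  24.03 199.99] hinge [605.73 -57.54 200.02] rot [3.1400e+00 3.0000e-04 2.2275e+00] F [ 1.  -0.3  0.2] M [-0.01 -0.   -0.01] kn low z 77.59 0.0009543581667583459
53.0 [0.5, -0.5, 3.0] [0.0015, 0.0003, 0.0025]
50.0 [1.6, -8.9, 3.0] [0.0015, 0.0004, -0.0499]
47.0 [2.3, -17.4, 3.0] [0.0015, 0.0004, -0.1023]
44.0 [2.5, -25.9, 2.9] [0.0015, 0.0005, -0.1546]
41.0 [2.3, -34.3, 2.9] [0.0015, 0.0005, -0.207]
38.0 [1.7, -42.8, 2.9] [0.0015, 0.0005, -0.2593]
35.0 [0.6, -51.2, 2.9] [0.0015, 0.0006, -0.3117]
32.0 [-0.9, -59.6, 2.9] [0.0015, 0.0006, -0.3641]
29.0 [-2.8, -67.8, 2.9] [0.0015, 0.0007, -0.4164]
26.0 [-5.2, -76.0, 2.9] [0.0014, 0.0007, -0.4688]
23.0 [-8.0, -84.0, 2.9] [0.0014, 0.0007, -0.5211]
20.0 [-11.2, -91.8, 2.9] [0.0014, 0.0008, -0.5735]
17.0 [-14.9, -99.5, 2.8] [0.0014, 0.0008, -0.6259]
```

To row units: -96 mm / 600 = -0.16, -91.8 mm / 600 = -0.153, -0.207 rad / 3.1416 = -0.0659.

arm_command(
  plan=[
    [[0.0027, -0.0148, 0, 0, 0, -0.0159, 1], [0.0038, -0.029, 0, 0, 0, -0.0325, 1], [0.0042, -0.0432, 0, 0, 0, -0.0493, 1], [0.0038, -0.0572, 0, 0, 0, -0.0659, 1], [0.0028, -0.0713, 0, 0, 0, -0.0824, 1], [0.001, -0.0853, 0, 0, 0, -0.0993, 1], [-0.0015, -0.0993, 0, 0, 0, -0.1159, 1], [-0.0047, -0.113, 0, 0, 0, -0.1324, 1], [-0.0087, -0.1267, 0, 0, 0, -0.1493, 1], [-0.0133, -0.14, 0, 0, 0, -0.1658, 1], [-0.0187, -0.153, 0, 0, 0, -0.1827, 1], [-0.0217, -0.16, 0, 0, 0, -0.191, 1]],
  ],
)

```text
time_s: 17.8
ee_pos: [0.4746, -0.0451, 0.1999]
eef_rot: [3.141, 0.001, 2.827]
force: [2.3, 1.0, 0.3]
grip_width: 0.0003
grip_force: 0.7
```

```bash
python3 sw.py 18 16 14 12 10 8 7 6 5 4 3 2 1 0
```

```text
t 17.8 tcp [474.65 -45.05 199.91] hinge [572.59 -76.92 200.05] rot [3.1407e+00 1.3000e-03 2.8271e+00] F [2.3 1.  0.3] M [ 0.25 -0.18 -0.1 ] kn low z 77.51 0.00034907760693059654
18.0 [-0.0, -0.9, 2.9] [0.0009, 0.0013, -0.0089]
16.0 [0.7, -6.5, 2.9] [0.0009, 0.0013, -0.0438]
14.0 [1.3, -12.2, 2.9] [0.0009, 0.0014, -0.0787]
12.0 [1.6, -17.8, 2.9] [0.0008, 0.0014, -0.1136]
10.0 [1.8, -23.5, 2.9] [0.0008, 0.0014, -0.1485]
8.0 [1.7, -29.1, 2.9] [0.0008, 0.0014, -0.1834]
7.0 [1.6, -31.9, 2.9] [0.0008, 0.0014, -0.2009]
6.0 [1.5, -34.8, 2.9] [0.0008, 0.0014, -0.2183]
5.0 [1.3, -37.6, 2.9] [0.0008, 0.0014, -0.2358]
4.0 [1.0, -40.4, 2.9] [0.0007, 0.0014, -0.2532]
3.0 [0.7, -43.2, 2.9] [0.0007, 0.0014, -0.2707]
2.0 [0.4, -46.0, 2.9] [0.0007, 0.0014, -0.2881]
1.0 [0.0, -48.8, 2.9] [0.0007, 0.0014, -0.3056]
0.0 [-0.4, -51.6, 2.9] [0.0007, 0.0015, -0.323]
```

To row units: -44.5 mm / 600 = -0.0742, -40.4 mm / 600 = -0.0673, -0.279 rad / 3.1416 = -0.0888.

arm_command(
  plan=[
    [[0.0012, -0.01, 0, 0, 0, -0.014, 1], [0.0022, -0.0183, 0, 0, 0, -0.0239, 1], [0.0027, -0.0267, 0, 0, 0, -0.0334, 1], [0.003, -0.0342, 0, 0, 0, -0.0414, 1], [0.003, -0.0417, 0, 0, 0, -0.0503, 1], [0.0028, -0.0483, 0, 0, 0, -0.0583, 1], [0.0027, -0.0533, 0, 0, 0, -0.064, 1], [0.0025, -0.0583, 0, 0, 0, -0.0697, 1], [0.0022, -0.0627, 0, 0, 0, -0.0751, 1], [0.0017, -0.0673, 0, 0, 0, -0.0805, 1], [0.0013, -0.0708, 0, 0, 0, -0.0847, 1], [0.001, -0.0742, 0, 0, 0, -0.0888, 1]],
  ],
)

```text
time_s: 19.0
ee_pos: [0.4605, -0.0869, 0.1995]
eef_rot: [3.141, 0.001, 3.105]
force: [0.6, 0.7, 0.3]
grip_width: 0.0004
grip_force: 0.1
```

```bash
python3 sw.py 4 3 2 1 0 -1
```

```text
t 19.0 tcp [460.52 -86.87 199.49] hinge [563.45 -90.65 199.57] rot [3.1410e+00 7.0000e-04 3.1048e+00] F [0.6 0.7 0.3] M [ 0.11 -0.04 -0.02] kn low z 77.09 0.0004097931726571642
4.0 [-0.5, 3.7, 2.5] [0.0006, 0.0007, 0.0245]
3.0 [-0.0, 1.0, 2.5] [0.0006, 0.0007, 0.0071]
2.0 [0.4, -1.8, 2.5] [0.0006, 0.0007, -0.0104]
1.0 [0.8, -4.6, 2.5] [0.0006, 0.0007, -0.0278]
0.0 [1.2, -7.4, 2.5] [0.0006, 0.0007, -0.0453]
-1.0 [1.5, -10.3, 2.5] [0.0006, 0.0008, -0.0627]
```

Last 2–3° at about 7 mm/s.

To row units: -6 mm / 600 = -0.01, -5.4 mm / 600 = -0.009, -0.038 rad / 3.1416 = -0.0121.

arm_command(
  plan=[
    [[0.0003, -0.0013, 0, 0, 0, -0.0019, 1], [0.0005, -0.0027, 0, 0, 0, -0.0032, 1], [0.0007, -0.0038, 0, 0, 0, -0.0045, 1], [0.0008, -0.005, 0, 0, 0, -0.0057, 1], [0.001, -0.006, 0, 0, 0, -0.007, 1], [0.0012, -0.007, 0, 0, 0, -0.0083, 1], [0.0013, -0.008, 0, 0, 0, -0.0095, 1], [0.0015, -0.009, 0, 0, 0, -0.0108, 1], [0.0017, -0.01, 0, 0, 0, -0.0121, 1], [0.0017, -0.01, 0, 0, 0, -0.0121, 1]],
  ],
)

```text
time_s: 20.0
ee_pos: [0.4593, -0.0928, 0.1995]
eef_rot: [3.141, 0.001, -3.141]
force: [-0.3, 0.4, 0.2]
grip_width: 0.0005
grip_force: 0.1
```

```bash
python3 sw.py 1 0 -1
```

```text
t 20.0 tcp [459.28 -92.76 199.48] hinge [562.28 -92.73 199.55] rot [ 3.1410e+00  7.0000e-04 -3.1413e+00] F [-0.3  0.4  0.2] M [ 0.05 -0.04  0.  ] kn low z 77.08 0.000507806244018322
1.0 [-0.3, 1.3, 2.5] [0.0006, 0.0007, 0.0093]
0.0 [0.2, -1.5, 2.5] [0.0006, 0.0007, -0.0082]
-1.0 [0.6, -4.3, 2.5] [0.0006, 0.0007, -0.0256]
```

To row units: -2.3 mm / 600 = -0.0038, -1.5 mm / 600 = -0.0025, -0.008 rad / 3.1416 = -0.0025.

arm_command(
  plan=[
    [[0, -0.0008, 0, 0, 0, -0.001, 1], [0.0002, -0.0017, 0, 0, 0, -0.0019, 1], [0.0003, -0.0025, 0, 0, 0, -0.0025, 1], [0.0003, -0.0033, 0, 0, 0, -0.0025, 1], [0.0003, -0.0038, 0, 0, 0, -0.0025, 1], [0.0003, -0.0038, 0, 0, 0, -0.0025, 1]],
  ],
)

```text
time_s: 20.6
ee_pos: [0.4591, -0.095, 0.1995]
eef_rot: [3.141, 0.001, -3.133]
force: [-0.6, -0.1, 0.1]
grip_width: 0.0004
grip_force: 0.1
```

```bash
python3 sw.py 0
```

```text
t 20.6 tcp [459.1  -95.04 199.5 ] hinge [562.09 -94.21 199.57] rot [ 3.1410e+00  7.0000e-04 -3.1335e+00] F [-0.6 -0.1  0.1] M [0.11 0.01 0.02] kn low z 77.10 0.0003513626509517974
0.0 [0.0, 0.8, 2.5] [0.0006, 0.0007, -0.0004]
```

To row units: -1.5 mm / 600 = -0.0025, -1 mm / 600 = -0.0017.

arm_command(
  plan=[
    [[0, -0.0008, 0, 0, 0, 0, 1], [0, -0.0017, 0, 0, 0, 0, 1], [0, -0.0025, 0, 0, 0, 0, 1], [0, -0.0025, 0, 0, 0, 0, 1]],
  ],
)

```text
time_s: 21.0
ee_pos: [0.4591, -0.0959, 0.1995]
eef_rot: [3.14, 0.001, -3.133]
force: [-0.3, 5.7, 1.2]
grip_width: 0.0002
grip_force: 2.8
```

To row units: -1.5 mm / 600 = -0.0025, -1 mm / 600 = -0.0017.

arm_command(
  plan=[
    [[0, -0.0008, 0, 0, 0, 0, 1], [0, -0.0017, 0, 0, 0, 0, 1], [0, -0.0025, 0, 0, 0, 0, 1], [0, -0.0025, 0, 0, 0, 0, 1]],
  ],
)

```text
time_s: 21.4
ee_pos: [0.4591, -0.096, 0.1995]
eef_rot: [3.137, 0.0, -3.133]
force: [-1.2, 18.0, 4.0]
grip_width: 0.0004
grip_force: 8.7
```

```bash
python3 sw.py 0
python3 - <<'E'
from h import *
p,d,w=shot('scene','scene4'); np.save('pics/scene4w.npy',w)
cv2.imwrite('pics/z4.png',cv2.resize(p[100:250,90:290],None,fx=4,fy=4,interpolation=cv2.INTER_CUBIC))
E
```

```text
t 21.4 tcp [459.08 -96.02 199.52] hinge [562.07 -95.09 199.56] rot [ 3.1370e+00  4.0000e-04 -3.1326e+00] F [-1.2 18.   4. ] M [3.08 0.19 0.02] kn low z 77.12 0.0003794271705995518
0.0 [-0.0, 1.7, 2.5] [0.0046, 0.0004, 0.0005]
```

View pics/z4.png

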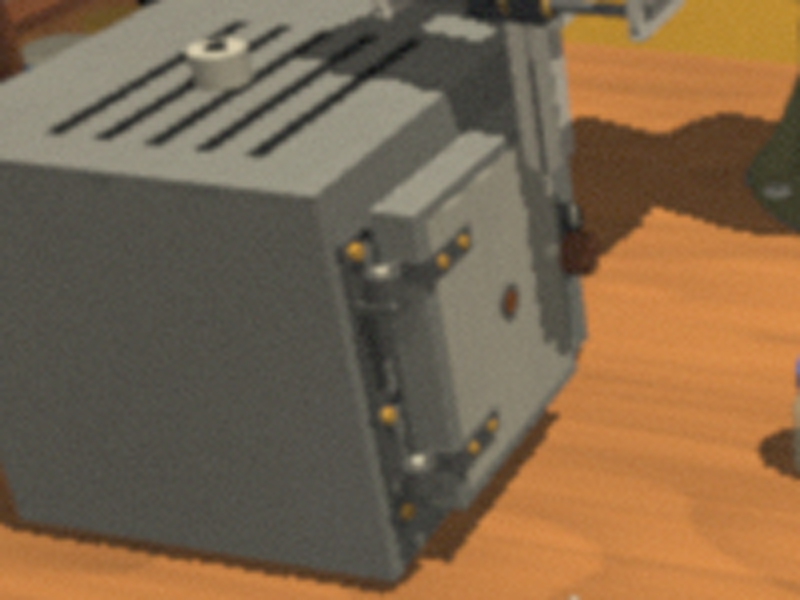

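The door is shut on its gasket, with both knuckles seated and the pin tips visible at (380, 272) and (418, 462). Backing off straight out.

To row units: 110 mm / 600 = 0.1833, 90 mm / 600 = 0.15.

arm_command(
  plan=[
    [[0, 0.0025, 0, 0, 0, 0, 1], [0, 0.0067, 0, 0, 0, 0, 1], [0, 0.025, 0, 0, 0, 0, 1], [0, 0.0667, 0, 0, 0, 0, 1], [0, 0.1167, 0, 0, 0, 0, 1], [0, 0.15, -0.05, 0, 0, 0, 1], [0, 0.1833, -0.1, 0, 0, 0, 1], [0, 0.1833, -0.1, 0, 0, 0, 1], [0, 0.1833, -0.1, 0, 0, 0, 1], [0, 0.1833, -0.1, 0, 0, 0, 1]],
  ],
)

```text
time_s: 22.45
ee_pos: [0.4578, 0.0118, 0.2585]
eef_rot: [3.141, -0.001, -3.134]
force: [-0.9, 0.5, 0.0]
grip_width: 0.0003
grip_force: 0.0
```

Run:
```python
from s import *
p,d,w=shot('scene','scene5'); X,Y,Z=np.moveaxis(w,-1,0)
cv2.imwrite('pics/z5.png',cv2.resize(p[100:350,60:380],None,fx=2.4,fy=2.4,interpolation=cv2.INTER_CUBIC))
k=(X>.42)&(X<.60)&(Y>-.14)&(Y<-.06)&(Z>.07)&(Z<.22);q=w[k];A=np.c_[q[:,[0,2]],np.ones(len(q))]
for _ in range(8):
    s=np.linalg.lstsq(A,q[:,1],rcond=None)[0]; g=abs(A@s-q[:,1])<.004; A,q=A[g],q[g]
print('outer face y=ax+bz+c',s,len(q),'y at x=.43,.52,.6,z=.14',[(s@[x,.14,1]).round(4) for x in(.43,.52,.6)])
```

```text
t 22.4 tcp [457.8   11.77 258.52] hinge [560.8   12.58 258.43] rot [ 3.1410e+00 -8.0000e-04 -3.1337e+00] F [-0.9  0.5  0. ] M [-0.01  0.01 -0.03] kn low z 136.12 0.0003254835132191437
outer face y=ax+bz+c [-0.01716221 -0.01306507 -0.09212887] 1192 y at x=.43,.52,.6,z=.14 [np.float64(-0.1013), np.float64(-0.1029), np.float64(-0.1043)]
```

View pics/z5.png

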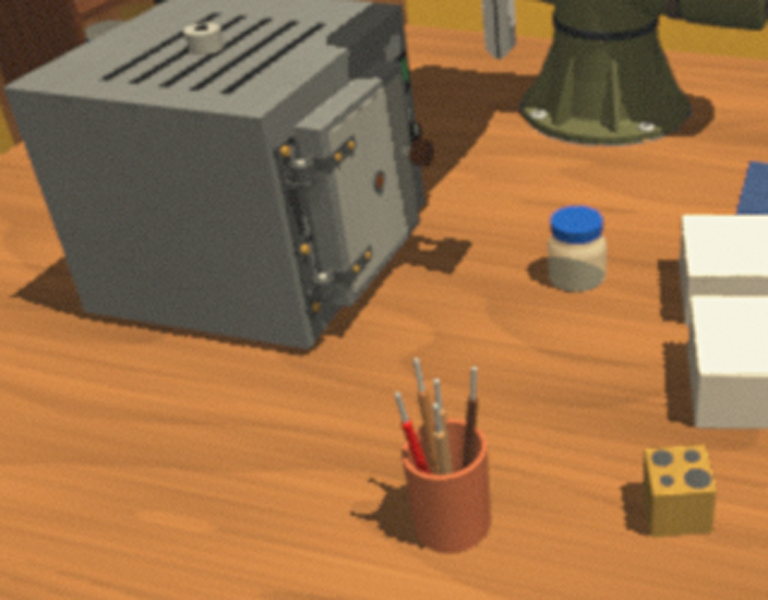

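The view shows the door shut and the jar, pot and block where they stood. I'll check that it did not spring back when I let go.

Run:
```python
from h import *
a=np.load('pics/scene4w.npy');p,d,b=shot('scene','scene6'); p2,d2,t=shot('top','top6')
X,Y,Z=np.moveaxis(b,-1,0)
for x0,x1 in((.44,.47),(.48,.52),(.53,.59)):
    k=(X>x0)&(X<x1)&(Y>-.12)&(Y<-.08)&(Z>.08)&(Z<.15); print(x0,k.sum(),np.nanmedian(a[k],0),np.nanmedian(b[k],0))
X,Y,Z=np.moveaxis(t,-1,0)
k=(X>.42)&(X<.62)&(Y>-.14)&(Y<-.09)&(abs(Z-.234)<.005); q=t[k]; print('top edge',len(q),np.median(q,0)); 
print([(x.round(2),q[abs(q[:,0]-x)<.006,1].min().round(4),q[abs(q[:,0]-x)<.006,1].max().round(4)) for x in np.arange(.43,.61,.02) if (abs(q[:,0]-x)<.006).sum()>4])
```

```text
0.44 162 [ 0.45788388 -0.10452463  0.12219036] [ 0.45998612 -0.10210634  0.12498828]
0.48 202 [ 0.49695909 -0.10426638  0.11154694] [ 0.50032954 -0.10234464  0.11394055]
0.53 367 [ 0.55989667 -0.10348967  0.11545675] [ 0.560857   -0.10266311  0.11588982]
top edge 1622 [ 0.54078724 -0.12114238  0.23219322]
[(np.float64(0.49), np.float64(-0.1392), np.float64(-0.1059)), (np.float64(0.51), np.float64(-0.1391), np.float64(-0.1061)), (np.float64(0.53), np.float64(-0.139), np.float64(-0.1063)), (np.float64(0.55), np.float64(-0.1387), np.float64(-0.1058)), (np.float64(0.57), np.float64(-0.1385), np.float64(-0.1059)), (np.float64(0.59), np.float64(-0.1382), np.float64(-0.1061))]
```

The free edge moved back out about 2 mm on release. I'll press it home again lightly and retreat more slowly.

To row units: -106.5 mm / 600 = -0.1775, -105.5 mm / 600 = -0.1758.

arm_command(
  plan=[
    [[0, -0.0167, 0.05, 0, 0, 0, 1], [0, -0.0417, 0.1, 0, 0, 0, 1], [0, -0.0833, 0.1, 0, 0, 0, 1], [0, -0.125, 0.1, 0, 0, 0, 1], [0, -0.1533, 0.1, 0, 0, 0, 1], [0, -0.1633, 0.1, 0, 0, 0, 1], [0, -0.1683, 0.1, 0, 0, 0, 1], [0, -0.1717, 0.1, 0, 0, 0, 1], [0, -0.1742, 0.1, 0, 0, 0, 1], [0, -0.1758, 0.1, 0, 0, 0, 1], [0, -0.1775, 0.1, 0, 0, 0, 1], [0, -0.1775, 0.1, 0, 0, 0, 1]],
  ],
)

```text
time_s: 23.8
ee_pos: [0.4591, -0.0943, 0.1995]
eef_rot: [3.141, 0.001, -3.133]
force: [-0.1, -0.2, -0.6]
grip_width: 0.0005
grip_force: 0.1
```

```bash
python3 s.py
```

```text
t 23.8 tcp [459.12 -94.35 199.52] hinge [562.12 -93.47 199.59] rot [ 3.1409e+00  8.0000e-04 -3.1331e+00] F [-0.1 -0.2 -0.6] M [ 0.02 -0.04  0.01] kn low z 77.12 0.0004808947282179775
```

To row units: -2 mm / 600 = -0.0033, -1.7 mm / 600 = -0.0028.

arm_command(
  plan=[
    [[0, -0.0007, 0, 0, 0, 0, 1], [0, -0.0013, 0, 0, 0, 0, 1], [0, -0.0018, 0, 0, 0, 0, 1], [0, -0.0023, 0, 0, 0, 0, 1], [0, -0.0028, 0, 0, 0, 0, 1], [0, -0.0033, 0, 0, 0, 0, 1], [0, -0.0033, 0, 0, 0, 0, 1], [0, -0.0033, 0, 0, 0, 0, 1]],
  ],
)

```text
time_s: 24.6
ee_pos: [0.4591, -0.0959, 0.1995]
eef_rot: [3.14, 0.001, -3.133]
force: [-0.7, 6.7, 0.8]
grip_width: 0.0006
grip_force: 2.9
```

arm_command(
  plan=[
    [[0, 0.0002, 0, 0, 0, 0, 1], [0, 0.0003, 0, 0, 0, 0, 1], [0, 0.0005, 0, 0, 0, 0, 1], [0, 0.0007, 0, 0, 0, 0, 1], [0, 0.0008, 0, 0, 0, 0, 1], [0, 0.001, 0, 0, 0, 0, 1], [0, 0.0012, 0, 0, 0, 0, 1], [0, 0.0013, 0, 0, 0, 0, 1], [0, 0.0015, 0, 0, 0, 0, 1], [0, 0.0017, 0, 0, 0, 0, 1], [0, 0.0018, 0, 0, 0, 0, 1], [0, 0.002, 0, 0, 0, 0, 1]],
  ],
)

```text
time_s: 25.8
ee_pos: [0.4592, -0.0954, 0.1995]
eef_rot: [3.141, 0.001, -3.133]
force: [0.1, -0.1, -0.2]
grip_width: 0.0004
grip_force: 0.1
```

To row units: 130 mm / 600 = 0.2167, 120 mm / 600 = 0.2.

arm_command(
  plan=[
    [[0, 0.0003, 0, 0, 0, 0, 1], [0, 0.0007, 0, 0, 0, 0, 1], [0, 0.0012, 0, 0, 0, 0, 1], [0, 0.0017, 0, 0, 0, 0, 1], [0, 0.0025, 0, 0, 0, 0, 1], [0, 0.0033, 0, 0, 0, 0, 1], [0, 0.0067, 0, 0, 0, 0, 1], [0, 0.025, 0, 0, 0, 0, 1], [0, 0.0667, 0, 0, 0, 0, 1], [0, 0.1333, -0.0333, 0, 0, 0, 1], [0, 0.2, -0.1, 0, 0, 0, 1], [0, 0.2167, -0.1, 0, 0, 0, 1]],
  ],
)

```text
time_s: 27.0
ee_pos: [0.4586, 0.0376, 0.2632]
eef_rot: [3.141, 0.006, -3.131]
force: [0.8, -0.7, 0.1]
grip_width: 0.0007
grip_force: 0.0
```

```bash
cat > ck.py <<'E'
from s import *
a=np.load('pics/scene4w.npy');p,d,b=shot('scene','scene7'); p2,d2,t=shot('top','top7')
X,Y,Z=np.moveaxis(b,-1,0)
for x0,x1 in((.44,.47),(.48,.52),(.53,.59)):
    k=(X>x0)&(X<x1)&(Y>-.12)&(Y<-.08)&(Z>.08)&(Z<.15); print(x0,k.sum(),np.nanmedian(a[k],0),np.nanmedian(b[k],0))
X,Y,Z=np.moveaxis(t,-1,0)
k=(X>.42)&(X<.62)&(Y>-.14)&(Y<-.09)&(abs(Z-.234)<.005); q=t[k]
print([(x.round(2),q[abs(q[:,0]-x)<.006,1].max().round(4)) for x in np.arange(.43,.61,.02) if (abs(q[:,0]-x)<.006).sum()>4])
E
python3 ck.py
```

```text
t 27.0 tcp [458.57  37.62 263.19] hinge [561.56  38.67 263.81] rot [ 3.1406  0.006  -3.1314] F [ 0.8 -0.7  0.1] M [0.03 0.05 0.02] kn low z 140.79 0.0006595277197758334
0.44 159 [ 0.45821491 -0.10453016  0.12451751] [ 0.45971029 -0.10308445  0.12449234]
0.48 197 [ 0.49835527 -0.10425988  0.11357154] [ 0.49911694 -0.10308115  0.11592849]
0.53 358 [ 0.56143119 -0.10346661  0.11531397] [ 0.56192836 -0.10305903  0.11547892]
[(np.float64(0.45), np.float64(-0.1376)), (np.float64(0.47), np.float64(-0.1071)), (np.float64(0.49), np.float64(-0.1063)), (np.float64(0.51), np.float64(-0.1066)), (np.float64(0.53), np.float64(-0.1065)), (np.float64(0.55), np.float64(-0.106)), (np.float64(0.57), np.float64(-0.1062)), (np.float64(0.59), np.float64(-0.1057))]
```

The door's top edge is now parallel to the kiln face (slope about 0.008, matching the kiln), so it is shut. Handing in.

```bash
python3 ck.py; python3 -c "
from station import ctrl; print(ctrl.hand_in())"
```

```text
t 27.1 tcp [458.09  36.74 260.61] hinge [561.08  37.88 260.91] rot [ 3.1408e+00  2.9000e-03 -3.1306e+00] F [-0.1 -0.3 -1. ] M [0.06 0.04 0.02] kn low z 138.21 0.0007300930690206199
0.44 159 [ 0.45880412 -0.1044814   0.12625283] [ 0.46002898 -0.10326483  0.12688038]
0.48 195 [ 0.4991825  -0.10422738  0.11332923] [ 0.50002424 -0.10317417  0.11517629]
0.53 355 [ 0.56122191 -0.10346469  0.11568912] [ 0.56179217 -0.10305898  0.11595971]
[(np.float64(0.47), np.float64(-0.1069)), (np.float64(0.49), np.float64(-0.1068)), (np.float64(0.51), np.float64(-0.1067)), (np.float64(0.53), np.float64(-0.1066)), (np.float64(0.55), np.float64(-0.1066)), (np.float64(0.57), np.float64(-0.1063)), (np.float64(0.59), np.float64(-0.1062))]
the job is handed in; nothing more can be done
None
```

The door is hung on both pins, fully seated, released and swung shut, and the job was handed in at about 27 s; after springing back about 2 mm from a first push that reached 18 N it was re-closed gently, and the jar, pot and block were left where they stood.

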